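Fish a tube cassette out of the deep storage well with a bayonet picker

TASK

Take the long picker from its stand, reach down the clear storage well with it, find the slot in the cassette's cap by feel with light pressure, push the foot through, twist to lock, and lift the cassette out. Set the cassette down gently and upright in the small open tray, free the picker from it and hang the picker back in its stand. Touch the cassette only with the picker, do not force anything against the cassette or the well, and leave the other things on the bench as they are.

Things in the scene. Friction and masses are not known exactly. Their poses are not given: they have to be found in the camera images.
- well: Fixed storage well: upright clear square column with bright corner strips on a 90 mm square grey foot, bore 48 x 48 mm, outside 56 mm, rim 120 mm above the bench, bore floor 8 mm above the bench. Origin: centre of the foot's underside; z up; x and y across the flat walls.
- cassette: Dark metal cassette standing on the floor of the well, 44 x 44 mm square, 46 mm tall, 0.14 to 0.28 kg. Origin: centre of its underside; z up; x and y across its sides. It has about 2 mm of play to each side in the bore. On top is a round steel cap with a slot, for the picker. Pressing or wrenching it with more than 25 N is too much.
- cassette_slot (a point): Centre of the cassette's slot at the cap's top face, 46 mm above the cassette's origin; axes as the cassette. Slot 9.5 mm wide, 30 mm long, through a 4 mm cap. It runs along the cassette's y axis give or take up to 1.05 rad to either side; that angle is not reported, and the cap itself turns only very stiffly, leave it so.
- cassette_space (a point): Centre of the floor of the open space under the cap, 22 mm below the cap's top face. The spring alone drops the picker's foot only into the slot; lower the picker until the foot's underside is 12 to 18 mm below the top face, and it turns freely either way. About 0.9 rad from the slot's direction it meets rigid stops. At 0.4 to 0.75 rad it is locked; turned back into line it comes out.
- picker: Picker hanging upright in its stand, 150 mm long, 0.15 kg. Origin: centre of the underside of its flange (steel disc, 54 mm wide, 5 mm thick); z up along the picker. Below the flange: a 16 mm thick sleeve, 40 mm long, then a 10 mm rod, 6 mm thick over its last 28 mm, that ends in a crossbar foot.
- picker_grip (a point): Centre of the picker's square black grip, 26 x 26 mm and 45 mm tall, standing on the flange; this point is 27.5 mm above the picker's origin, the top 50 mm above it. Its sides face the picker's x and y; take it by either pair of opposite sides, from above.
- picker_end (a point): Underside of the picker's foot with the spring extended, 100 mm below the picker's origin (point fixed to the handle). Foot: bar 24 mm along the picker's y, 6 mm along x, 5 mm tall. Foot and rod slide up into the handle by up to 8 mm against a spring: 2 N to start, 0.6 N more per mm, then solid. Pressed on the cap, the foot drops into the slot when within 0.14 rad and 1.7 mm of it; the push vanishes.
- stand: Fixed white picker stand: upright square column, outside 44 mm, on a 90 mm square foot, top face 115 mm above the bench, open down the middle (34 x 34 mm). The picker's flange rests on the top face. Origin: centre of the foot's underside; z up.
- tray: Fixed small square open dark steel tray, outside 78 mm, inside 70 mm, walls 16 mm tall, inner floor 4 to 5 mm above the bench. Origin: centre of its underside; z up. The cassette fits in it at any turn.
- reagent_bottle: white reagent bottle, 44 mm diameter, 85 mm tall, standing (bystander, leave alone). Origin: centre of its underside.
- vial: small glass vial with a screw cap, 26 mm diameter, 60 mm tall, standing (bystander, leave alone). Origin: centre of its underside.
- jar: small amber jar, 30 mm diameter, 55 mm tall, standing (bystander, leave alone). Origin: centre of its underside.
- loose_cap: loose ring-shaped bottle cap, 32 mm diameter, 12 mm tall (bystander, leave alone). Origin: centre of its underside.
- tip_box: pipette tip box, 85 x 125 mm, 66 mm tall (bystander, leave alone). Origin: centre of its underside.
- forceps: steel forceps lying flat, 110 mm long (bystander, leave alone). Origin: centre of its underside.
Not all that is in view belongs to the job. Of the things that look like the tray, the middle-sized one is meant.

How it is judged:
On the way, in this order (a step that is already met when the one before it is completed fails the run):
1. the picker is lifted out of its stand (z of picker in the frame of stand above 0.215 m and height (world z) of cassette below 0.05 m), for 0.1 s.
2. the cassette hangs from the picker, clear above the rim of the well (z of cassette in the frame of well above 0.121 m and contact force between picker and cassette above 0.5 N and contact force between the fingers and cassette below 0.1 N), for 0.2 s.
3. the cassette stands in the tray, the picker free of it (horizontal distance between cassette and tray below 0.02 m and height (world z) of cassette below 0.009 m and angle between cassette's own z axis and vertical below 0.1 rad and z of picker in the frame of cassette above 0.15 m and contact force between picker and cassette below 0.1 N), for 0.1 s.
At the end, for the whole second after the job is handed in: The cassette stands upright (within 0.1 rad) and still on the floor of the tray, its centre within 20 mm of the tray's; the picker hangs upright (within 0.08 rad) and still in its stand, flange resting on the top face (within 4 mm) and centred within 9 mm (horizontal distance between cassette and tray below 0.02 m and height (world z) of cassette below 0.009 m and angle between cassette's own z axis and vertical below 0.1 rad and linear speed of each of cassette, picker below 0.02 m/s and horizontal distance between picker and stand below 0.009 m and z of picker in the frame of stand between 0.11 and 0.119 m and angle between picker's own z axis and vertical below 0.08 rad); the robot touches nothing.
It fails at once if the picker presses or wrenches the cassette with more than 25 N (contact force between picker and cassette above 25 N).
It fails at once if the picker or the cassette is forced against the well with more than 25 N (contact force between any of picker, cassette and well above 25 N).
It fails at once if the cassette is dropped or pressed hard into the tray (more than 25 N) (contact force between cassette and tray above 25 N).
It fails at once if the robot touches the cassette itself (contact force between any of the fingers, the arm and cassette above 0.5 N).
It fails at once if a bystander is moved by more than 20 mm (distance of any of reagent_bottle, vial, jar, loose_cap, tip_box, forceps from where it was at the start of the episode above 0.02 m).
It also fails if it takes over 72 s, if anything falls off the work surface, if the arm or the gripper's body presses on something with over 40 N, if the wrist force passes 120 N, or if a joint passes its speed limit or range.

ROBOT

A 6-joint arm with a two-finger parallel gripper is mounted at the origin on the work surface. World frame = base frame: x ahead of the robot, y to its left, z up, the work surface at z = 0. Lengths are in m, angles in rad, forces in N, time in s.
With the tool pointing down it reaches from about 0.3 to 0.775 m from the base axis. Payload 14.6 kg.
Tool frame: the origin (TCP) lies on the centre line of the jaws, within the pads' length; the fingertips stand 19 mm ahead of it and the grasp point (between the pads) is the TCP; z points along the fingers, y is the direction in which the jaws open and shut (so a half turn about z gives the same grasp; the last joint's range is limited). The gripper opens to 94 mm and grips with 3 to 60 N. Pads are 16 mm wide; open, the fingers measure 119 mm over their backs; the gripper's body (75 mm by 177 mm) begins 78 mm behind the grasp point.
Start: joints at [-1.226, 0.3, 1.521, -0, 1.321, -0.067], TCP at [0.22, -0.504, 0.224] pointing down, gripper open.
Joint ranges: [-3.03, 3.03], [-0.79, 2.21], [0.23, 2.52], [-1.04, 4.18], [0, 3.07], [-2.55, 2.55]. Speed limits (rad/s): [2.22, 2.22, 2.57, 3.14, 3.14, 3.14].

INTERFACE

Orientations are given as [roll, pitch, yaw] about the fixed x, y, z axes, in that order (R = Rz(yaw) Ry(pitch) Rx(roll)).
In Python, from station import ctrl gives the robot as it stands. The module is installed in compiled form; this text tells all that it offers.
- The arm moves only by the shell command python3 -m creep 'ROWS' [FORCE]. ROWS is a JSON object of lists of equal length, an entry for each row: "translation": the shift along the world's x, y, z in mm, a list of three; "yaw": the turn about the world's z in rad; "gripper": the closure in counts, from 0 (fully open) to 255 (shut). A call has 1 to 5 rows; each row is the pose to reach, as a shift and turn from the pose measured when the call began; what a row does not reach only later rows make up. A row lasts 1/12 s, in which the tool goes at most 41.7 mm and 7.16 degrees, less where a joint would pass 70% of its speed; a pose out of reach is approached as far as the arm can. A call with a gripper value outside its range is refused whole. The fingers move at their own pace and stop on an object; FORCE is the grip in N (left out, the last holds). Time passes only in rows, so rows that repeat a pose let the fingers close. It gives the time, the measured TCP pose, the force and the opening at its end, in the units of the state.
- ctrl.get_obs(): the state, without advancing time (a new reading comes with each control period).
- ctrl.camera(name): name is "scene" or "top"; returns a dict with "pixels" (420x560x3 uint8, red, green, blue), "depth" (420x560 float32, m along the optical axis (not along the pixel's ray), 0 where there is no reading), "fx", "fy", "cx", "cy" (pixels), "R" (3x3) and "t" (3): a world point X has camera coordinates R X + t. Camera axes: x right, y down, z forward; pixel columns grow to the right and rows downward; lengths in m; the calibration is good to about 2 mm. A picture is of the moment at which its call begins.
- ctrl.hand_in(): hands the job in, once; it reports no verdict.
The state is a dict: "time_s": time; "qpos": joint angles; "joint_vel": joint speeds; "tau": joint torques, N m; "ee_pos": TCP position; "eef_rot": TCP orientation; "force": force on the tool from outside, world axes, zero at the start; "moment": the same for the moment, N m; "grip_width": finger opening in m.
Only numpy, scipy, OpenCV 4.12 (cv2) and the standard library are available. Lean on these libraries where they do the work, as an engineer would, in place of code of your own. Each camera call takes 0.05 s, during which the arm holds its last target. There are 200 camera calls.

## Working session

There is one attempt and no reset: what is moved stays moved. The work goes in short steps, Python scripts to look and compute and a shell command to move; the robot and the scene stay as the last step left them, time stands still between calls to the robot, and variables do not carry over. Pictures are saved under pics/ and viewed, about 8 in all and at most 12, crops included, and the job is handed in when it is done.

```bash
mkdir -p pics
cat > h.py <<'E'
from station import ctrl
import numpy as np, cv2
def snap(n):
    c=ctrl.camera(n); np.savez('pics/'+n+'.npz',**c); return c
def load(n): return dict(np.load('pics/'+n+'.npz'))
def world(c,u,v,z):
    d=c['R'].T@np.array([(u-c['cx'])/c['fx'],(v-c['cy'])/c['fy'],1]); o=-c['R'].T@c['t']
    return o+d*(z-o[2])/d[2]
def cloud(c):
    v,u=np.mgrid[:420,:560]; d=c['depth']
    P=np.stack([(u-c['cx'])/c['fx']*d,(v-c['cy'])/c['fy']*d,d],-1)
    return (P-c['t'])@c['R']
def proj(c,X):
    p=c['R']@np.array(X)+c['t']; return c['fx']*p[0]/p[2]+c['cx'],c['fy']*p[1]/p[2]+c['cy']
E
python3 - <<'E'
from h import *
o=ctrl.get_obs(); print(o)
a=snap('top');b=snap('scene')
for n,c in(('top',a),('scene',b)):
    cv2.imwrite(f'pics/{n}0.png',cv2.resize(c['pixels'][:,:,::-1],(800,600))); print(n,-c['R'].T@c['t'],c['fx'])
E
```

```text
{'time_s': 0.0, 'qpos': array([-1.22559259e+00,  3.00434741e-01,  1.52157403e+00,  2.32811704e-05,
        1.32070787e+00, -6.65866856e-02]), 'joint_vel': array([-4.09976724e-04,  6.46558208e-04,  4.17076750e-04,  8.83338406e-05,
       -4.30276543e-04,  7.08086000e-04]), 'tau': array([-2.74365530e-04, -5.31813276e+01, -3.52740777e+01,  7.08101084e-02,
        2.43779970e-02, -1.03268655e-04]), 'ee_pos': array([ 0.22006572, -0.50379269,  0.22390925]), 'eef_rot': array([-3.14047266e+00, -9.72877569e-05,  4.11784592e-01]), 'force': array([ 0.8983478 , -0.1774401 ,  0.92204262]), 'moment': array([-0.01934375, -0.02747495, -0.05572272]), 'grip_width': 0.09412882112603528}
top [ 0.47432394 -0.04962787  1.05947472] 439.0313643000056
scene [1.12370088 0.42672663 0.80001407] 486.8720689190098
```

View pics/top0.png

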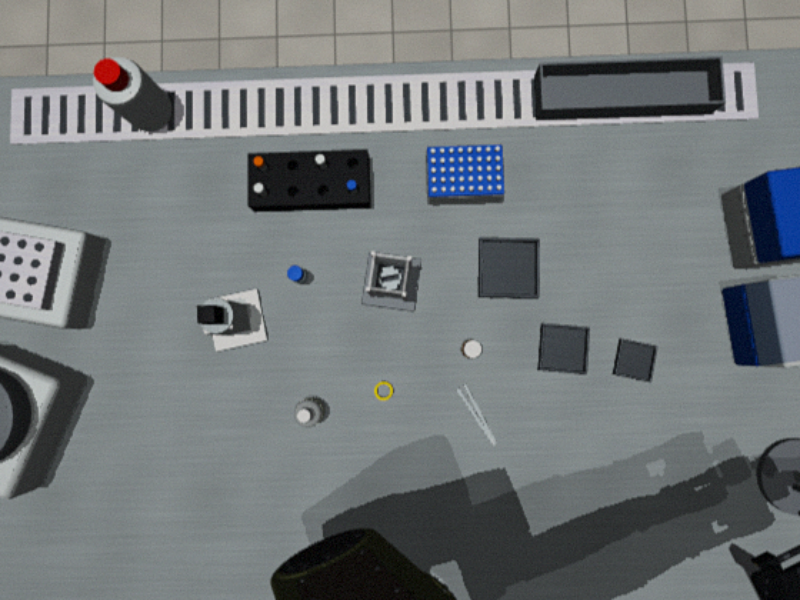

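View pics/scene0.png

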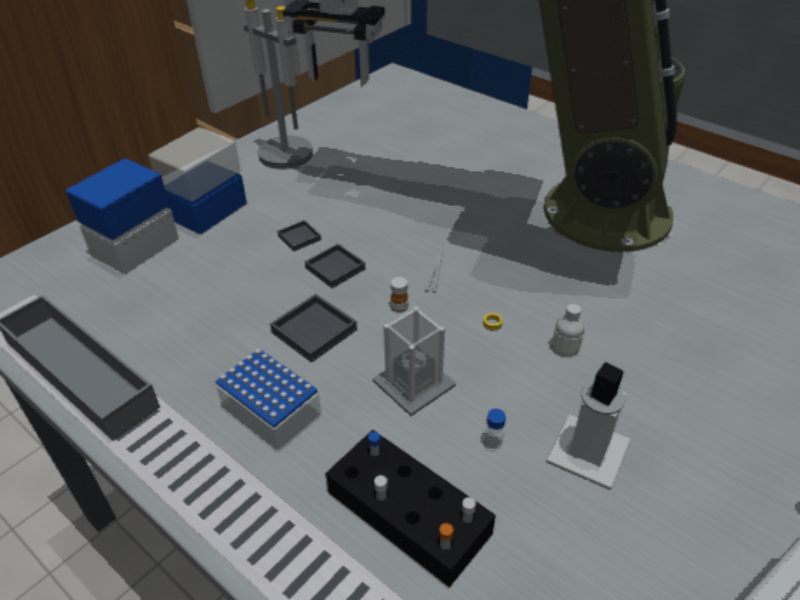

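Top view (800x600 px): picker grip is at (212,315) on the stand, the well at (390,280), and the middle-sized tray at (563,348). The loose cap is at (383,390), the jar at (472,348), the bottle at (308,412) and the vial at (297,272). Next I'll crop closer and measure.

Run:
```python
from h import *
a=load('top');b=load('scene')
ca=a['pixels'][165:225,245:305];cg=a['pixels'][195:250,130:190];cs=b['pixels'][210:290,260:320]
f=lambda im:cv2.resize(im[:,:,::-1],(400,400*im.shape[0]//im.shape[1]),interpolation=cv2.INTER_CUBIC)
A,B=f(ca),f(cg)
h=min(len(A),len(B)); cv2.imwrite('pics/c1.png',np.hstack([A[:h],B[:h]]))
P=cloud(a)
# grip: black, z near .165
for n,lo,hi,box in(('grip',.15,.18,(190,250,130,190)),('standfoot',.002,.03,(190,250,140,190)),('flange',.115,.123,(195,250,130,190))):
    m=np.zeros((420,560),np.uint8); s=np.s_[box[0]:box[1],box[2]:box[3]]
    Z=P[s][...,2]; m[s]=((Z>lo)&(Z<hi))
    pts=P[m>0]; r=cv2.minAreaRect((pts[:,:2]*1000).astype(np.float32)); print(n,len(pts),r,np.median(pts[:,2]))
# trays by colour: dark
g=a['pixels'].max(2); m=((g<75)).astype(np.uint8); m[:150]=0;m[290:]=0
for c in cv2.findContours(m,0,2)[0]:
    if cv2.contourArea(c)>100:
        q=np.array([world(a,*p,.016)[:2]*1000 for p in c[:,0]],np.float32); print('dark',c[:,0].mean(0),cv2.minAreaRect(q))
for nm,p in dict(bottle=(308,412),vial=(297,272),jar=(472,348),cap=(383,390),wellrim=(390,275)).items():
    print(nm,world(a,p[0]*.7,p[1]*.7,.12 if 'w' in nm else .06))
for y in range(180,216,4): print((P[y,258:296:3,2]*1000).round().astype(int))
```

```text
grip 189 ((532.5067749023438, 248.7264404296875), (25.777774810791016, 25.1966552734375), 89.52554321289062) 0.16544432597438374
standfoot 1244 ((540.864013671875, 253.49232482910156), (120.58760833740234, 145.82167053222656), 89.76594543457031) 0.007552283944272866
flange 243 ((530.6761474609375, 246.93331909179688), (48.27415084838867, 55.57680892944336), 82.483642578125) 0.12073145464910175
dark [ 12.44186047 273.79069767] ((421.746826171875, 617.6094360351562), (90.86915588378906, 38.63844299316406), 24.806554794311523)
dark [ 36.37606838 263.38461538] ((435.5988464355469, 581.0167236328125), (171.15895080566406, 81.18047332763672), 67.08661651611328)
dark [442.12244898 252.6122449 ] ((444.4974365234375, -408.267822265625), (62.0627555847168, 59.19148635864258), 76.15772247314453)
dark [396.19047619 243.16666667] ((466.7975158691406, -293.3414611816406), (79.8289794921875, 76.18946075439453), 83.0018310546875)
dark [147.90909091 221.36363636] ((539.4970092773438, 290.7680969238281), (46.59553527832031, 28.76240348815918), 88.35112762451172)
dark [164.97368421 223.73684211] ((533.
[... 993 characters left out ...]
3012695312), 5.934853553771973)
bottle [0.37787129 0.12201215 0.06      ]
vial [0.60083275 0.13654356 0.06      ]
jar [ 0.47116383 -0.13995008  0.06      ]
cap [0.40907916 0.00274108 0.06      ]
wellrim [ 0.58439456 -0.01530465  0.12      ]
[  9 120  94 102 111 118 121 123 120 120  10   8  -1]
[ 12 119  51  52  55  49  56  61  67 125   8   9  10]
[  6 113  52  37  52  56  54  36  29 123   6   7   2]
[ 11 104  57  58  56  33  31  56  52  91  10   8  -1]
[122  85  42  34  36  56  55  55  50  47  13   6   1]
[120  69  33  33  54  53  55  34 122  10  10   8   1]
[ 93  72  84  96 108 118 121 123 121   9  12   8  -1]
[ 8 10 10 10  8 10 15 23 74 10  8  5 -1]
[12  9  6  7  7  7 10 10  6  5 10  2  2]
```

View pics/c1.png

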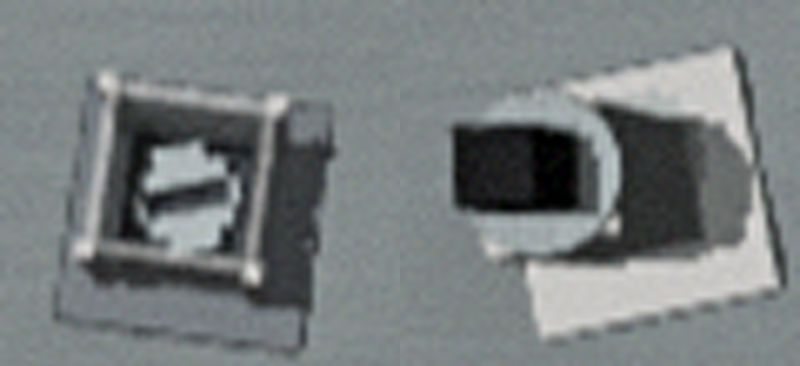

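Left crop: the rim corners are at (105,85), (275,105), (255,270) and (85,250), and the slot runs from (147,208) to (230,185). Right crop: the grip is axis-aligned, and the stand foot's corners are at (335,48), (385,290) and (145,340) after subtracting 400.

```bash
python3 - <<'E'
from h import *
a=load('top');k=60/400
W=lambda x,y,ox,oy,z:world(a,ox+x*k,oy+y*k,z)
r=[W(x,y,245,165,.12) for x,y in((105,85),(275,105),(255,270),(85,250))]
print('rim',np.round(r,4).tolist(),'c',np.mean(r,0))
s=[W(x,y,245,165,.054) for x,y in((147,208),(230,185))];d=s[1]-s[0]
print('slot c',np.mean(s,0),'len',np.hypot(*d[:2]),'ang',np.arctan2(-d[1],-d[0]))
e=[r[0][:2]-r[1][:2],r[3][:2]-r[2][:2]];print('well y ang',[np.arctan2(q[1],q[0]) for q in e])
f=[W(x,y,130,195,.006) for x,y in((335,48),(385,290),(145,340))]
print('foot',np.round(f,4).tolist(),'c',(f[0]+f[2])/2)
c=[W(x,y,130,195,.12) for x,y in((75,0),)]
# cap disc by brightness
P=cloud(a); m=np.zeros((420,560),bool); m[165:225,245:305]=1
m&=(P[...,2]>.048)&(P[...,2]<.06)&(a['pixels'].min(2)>120)
print('cap',m.sum(),cv2.minEnclosingCircle((P[m][:,:2]*1000).astype(np.float32)))
E
python3 -m creep '{"translation":[[15,40,0],[35,80,0],[60,120,0],[85,160,0],[110,200,0]],"yaw":[0.12,0.24,0.36,0.48,0.6],"gripper":[80,80,80,80,80]}' 40
```

```text
rim [[0.6173, 0.0103, 0.12], [0.609, -0.0446, 0.12], [0.5556, -0.0366, 0.12], [0.5637, 0.0181, 0.12]] c [ 0.58642694 -0.01318367  0.12      ]
slot c [ 0.58752793 -0.01340796  0.054     ] len 0.02978046048689329 ang 1.812521415732463
well y ang [np.float64(1.4217775530720975), np.float64(1.4235509338654488)]
foot [[0.5809, 0.2142, 0.006], [0.4928, 0.1967, 0.006], [0.4772, 0.2837, 0.006]] c [0.52908447 0.24895433 0.006     ]
cap 121 ((588.3346557617188, -11.782917976379395), 19.139013290405273)
time_s: 0.52
ee_pos: [0.3194, -0.3196, 0.2238]
eef_rot: [-3.14, -0.0, 1.017]
force: [1.4, -1.0, -0.3]
grip_width: 0.0657
```

```bash
python3 -m creep '{"translation":[[14,38,0],[28,76,0],[42,114,0],[56,152,0],[70,190,0]],"yaw":[0.11,0.22,0.33,0.44,0.55],"gripper":[80,80,80,80,80]}'
python3 -m creep '{"translation":[[14,38,0],[28,76,0],[42,114,0],[56,152,0],[70,190,0]],"yaw":[0,0,0,0,0],"gripper":[80,80,80,80,80]}'
python3 -m creep '{"translation":[[14,38,0],[28,76,0],[42,114,0],[56,152,0],[70,188,0]],"yaw":[0,0,0,0,0],"gripper":[80,80,80,80,80]}'
```

```text
time_s: 0.93
ee_pos: [0.3895, -0.1276, 0.2238]
eef_rot: [-3.14, -0.0, 1.572]
force: [0.5, 0.3, 0.4]
grip_width: 0.0645
time_s: 1.35
ee_pos: [0.4596, 0.0646, 0.2237]
eef_rot: [-3.14, -0.0, 1.573]
force: [0.4, -1.2, -0.9]
grip_width: 0.0643
time_s: 1.77
ee_pos: [0.5297, 0.2549, 0.2233]
eef_rot: [-3.14, 0.0, 1.573]
force: [0.4, -0.8, 0.1]
grip_width: 0.0643
```

```bash
python3 -m creep '{"translation":[[1,-6,0],[1.5,-6,-20],[1.5,-6,-45],[1.5,-6,-65],[1.5,-6,-78]],"yaw":[0,0,0,0,0],"gripper":[80,80,80,80,80]}'
python3 -m creep '{"translation":[[0,0,0],[0,0,0],[0,0,0],[0,0,0],[0,0,0]],"yaw":[0,0,0,0,0],"gripper":[180,255,255,255,255]}' 45
```

```text
time_s: 2.18
ee_pos: [0.5303, 0.2484, 0.1428]
eef_rot: [-3.137, 0.001, 1.573]
force: [0.6, 0.8, -0.4]
grip_width: 0.0645
time_s: 2.6
ee_pos: [0.5307, 0.2485, 0.1438]
eef_rot: [-3.139, 0.001, 1.573]
force: [-0.1, -0.1, 0.3]
grip_width: 0.0346
```

```bash
python3 -m creep '{"translation":[[0,0,0],[0,0,0],[0,0,0],[0,0,0]],"yaw":[0,0,0,0],"gripper":[255,255,255,255]}' 45
python3 -m creep '{"translation":[[0,0,10],[0,0,30],[0,0,55],[0,0,80],[0,0,110]],"yaw":[0,0,0,0,0],"gripper":[255,255,255,255,255]}'
python3 - <<'E'
from h import *
o=ctrl.get_obs();print(o['force'],o['ee_pos'])
a=snap('scene');t=snap('top')
u,v=map(int,proj(a,o['ee_pos']-[0,0,.08])); print(u,v)
c=a['pixels'][max(0,v-70):v+70,max(0,u-55):u+55,::-1]; d=t['pixels'][180:260,110:190,::-1]
cv2.imwrite('pics/l1.png',np.hstack([cv2.resize(c,(400,509)),cv2.resize(d,(400,509))]))
E
```

```text
time_s: 2.93
ee_pos: [0.5309, 0.2485, 0.1445]
eef_rot: [-3.14, 0.0, 1.573]
force: [-1.2, -0.9, 5.8]
grip_width: 0.0258
time_s: 3.35
ee_pos: [0.5304, 0.2484, 0.2553]
eef_rot: [-3.138, 0.001, 1.573]
force: [0.6, 0.3, -1.0]
grip_width: 0.026
[ 0.58433055  0.26702519 -1.02790987] [0.53038302 0.24835527 0.25534716]
427 256
```

View pics/l1.png

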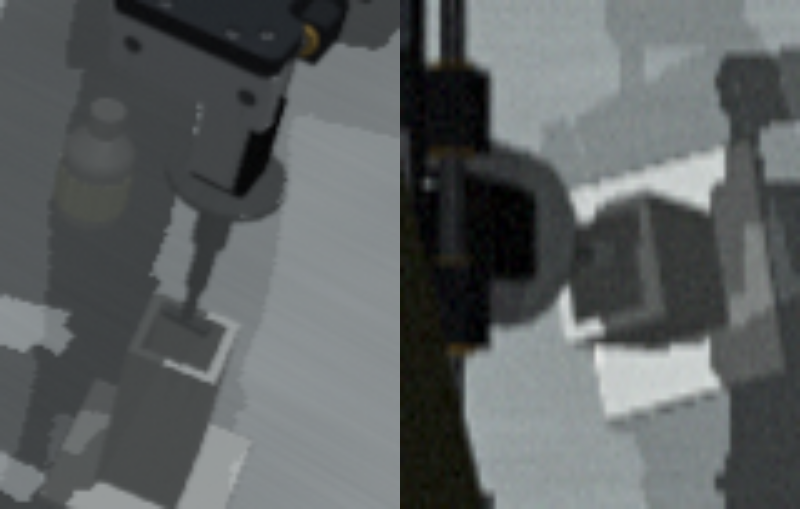

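```bash
python3 -m creep '{"translation":[[0,0,20],[0,-15,40],[5,-45,55],[12,-80,55],[18,-100,55]],"yaw":[0,0,0,0,0],"gripper":[255,255,255,255,255]}'
python3 -m creep '{"translation":[[0,0,0]],"yaw":[0],"gripper":[255]}'
python3 - <<'E'
from h import *
o=ctrl.get_obs();print(o['force'],o['ee_pos'],o['eef_rot'])
a=snap('scene')
u,v=map(int,proj(a,o['ee_pos']-[0,0,.1295])); print(u,v)
u0,v0=u-30,v-50
c=a['pixels'][v0:v0+80,u0:u0+60,::-1]; print(u0,v0)
cv2.imwrite('pics/l2.png',cv2.resize(c,(450,600),interpolation=cv2.INTER_CUBIC))
E
```

```text
time_s: 3.87
ee_pos: [0.5501, 0.1467, 0.3156]
eef_rot: [3.136, -0.002, 1.573]
force: [0.9, 0.1, -2.2]
grip_width: 0.026
time_s: 3.95
ee_pos: [0.5507, 0.1436, 0.3151]
eef_rot: [3.136, -0.001, 1.57]
force: [0.2, -0.7, -2.8]
grip_width: 0.0256
[ 0.24164686 -0.67757396 -2.76731277] [0.55065789 0.14356464 0.31514512] [ 3.13632790e+00 -1.45102446e-03  1.56962301e+00]
370 230
340 180
```

View pics/l2.png

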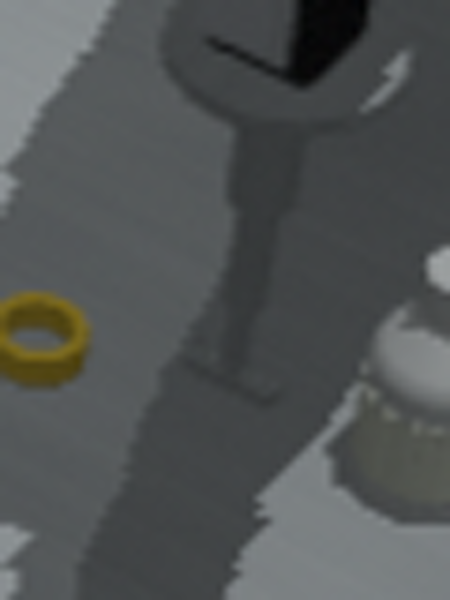

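The foot bar runs from (190,355) to (275,400) in the crop, and the rod looks vertical.

```bash
python3 - <<'E'
from h import *
a=load('scene')
for z in (.186,):
    p=world(a,340+190/7.5,180+355/7.5,z);q=world(a,340+275/7.5,180+400/7.5,z);d=q-p
    print(p,q,(p+q)/2,np.hypot(*d[:2]),np.arctan2(d[1],d[0]))
E
python3 -m creep '{"translation":[[8,-40,-3],[16,-80,-6],[24,-118,-8],[32,-145,-10],[36,-157,-10]],"yaw":[0.06,0.12,0.18,0.22,0.24],"gripper":[255,255,255,255,255]}'
python3 -m creep '{"translation":[[0,0,0],[0,0,0]],"yaw":[0,0],"gripper":[255,255]}'
```

```text
[0.54873323 0.13189263 0.186     ] [0.54881628 0.15577828 0.186     ] [0.54877476 0.14383546 0.186     ] 0.023885800144698145 1.5673191879191566
time_s: 4.42
ee_pos: [0.5865, -0.0143, 0.3041]
eef_rot: [3.138, -0.002, 1.811]
force: [0.0, 0.9, -1.7]
grip_width: 0.0259
time_s: 4.58
ee_pos: [0.5864, -0.0138, 0.3034]
eef_rot: [3.139, -0.003, 1.81]
force: [0.1, 0.2, -2.2]
grip_width: 0.0255
```

```bash
python3 -m creep '{"translation":[[1,0.5,-35],[1,0.5,-70],[1,0.5,-95],[1,0.5,-105],[1,0.5,-108]],"yaw":[0,0,0,0,0],"gripper":[255,255,255,255,255]}'
python3 -m creep '{"translation":[[0,0,-2],[0,0,-4],[0,0,-6],[0,0,-8],[0,0,-10]],"yaw":[0,0,0,0,0],"gripper":[255,255,255,255,255]}'
```

```text
time_s: 5.0
ee_pos: [0.5867, -0.0117, 0.1939]
eef_rot: [-3.141, -0.004, 1.811]
force: [-0.0, -0.3, -1.0]
grip_width: 0.0254
time_s: 5.42
ee_pos: [0.587, -0.0117, 0.1845]
eef_rot: [3.141, -0.003, 1.811]
force: [0.3, -0.3, -2.3]
grip_width: 0.0258
```

```bash
python3 -m creep '{"translation":[[0.5,-1.3,-1],[0.5,-1.3,-2],[0.5,-1.3,-3]],"yaw":[0,0,0],"gripper":[255,255,255]}'
python3 -m creep '{"translation":[[0,0,-1],[0,0,-2],[0,0,-2]],"yaw":[0,0,0],"gripper":[255,255,255]}'
```

```text
time_s: 5.67
ee_pos: [0.5876, -0.0132, 0.1816]
eef_rot: [3.14, -0.003, 1.81]
force: [-0.1, 0.1, -1.8]
grip_width: 0.0257
time_s: 5.92
ee_pos: [0.5875, -0.0132, 0.1793]
eef_rot: [3.141, -0.003, 1.81]
force: [0.5, 0.6, -1.2]
grip_width: 0.026
```

```bash
python3 -m creep '{"translation":[[0,0,-1],[0,0,-2],[0,0,-2]],"yaw":[0,0,0],"gripper":[255,255,255]}'
python3 -m creep '{"translation":[[0,0,-1],[0,0,-2],[0,0,-2]],"yaw":[0,0,0],"gripper":[255,255,255]}'
```

```text
time_s: 6.17
ee_pos: [0.5874, -0.0132, 0.1771]
eef_rot: [3.141, -0.004, 1.81]
force: [-0.1, -0.3, -1.1]
grip_width: 0.0253
time_s: 6.42
ee_pos: [0.5874, -0.0132, 0.1748]
eef_rot: [3.141, -0.004, 1.81]
force: [-0.7, 0.8, -1.6]
grip_width: 0.0256
```

```bash
python3 -m creep '{"translation":[[0,0,-1],[0,0,-2],[0,0,-3],[0,0,-3]],"yaw":[0,0,0,0],"gripper":[255,255,255,255]}'
python3 -m creep '{"translation":[[0,0,-1],[0,0,-2],[0,0,-3],[0,0,-3]],"yaw":[0,0,0,0],"gripper":[255,255,255,255]}'
```

```text
time_s: 6.75
ee_pos: [0.5873, -0.0131, 0.1716]
eef_rot: [-3.142, -0.004, 1.81]
force: [-0.2, 0.3, -1.3]
grip_width: 0.0254
time_s: 7.08
ee_pos: [0.5872, -0.0131, 0.1683]
eef_rot: [-3.141, -0.004, 1.81]
force: [-0.6, -0.0, -0.9]
grip_width: 0.0256
```

```bash
python3 -m creep '{"translation":[[0,0,0],[0,0,0],[0,0,0],[0,0,0]],"yaw":[-0.08,-0.16,-0.24,-0.3],"gripper":[255,255,255,255]}'
python3 - <<'E'
from h import *
o=ctrl.get_obs();print(o['moment'],o['force'])
E
python3 -m creep '{"translation":[[0,0,0],[0,0,0],[0,0,0],[0,0,0],[0,0,0]],"yaw":[-0.07,-0.14,-0.21,-0.28,-0.28],"gripper":[255,255,255,255,255]}'
python3 - <<'E'
from h import *
o=ctrl.get_obs();print(o['moment'],o['force'])
E
```

```text
time_s: 7.42
ee_pos: [0.5872, -0.0132, 0.1683]
eef_rot: [-3.141, -0.004, 1.506]
force: [-0.5, -0.0, -1.3]
grip_width: 0.0257
[ 0.0285525  -0.06012778 -0.01920367] [-0.51936493 -0.01445826 -1.30194394]
time_s: 7.83
ee_pos: [0.5872, -0.0131, 0.1684]
eef_rot: [-3.141, -0.004, 1.223]
force: [-0.4, 0.2, -2.9]
grip_width: 0.0256
[-0.07618367 -0.03647538  0.02711637] [-0.42575646  0.15898274 -2.85360326]
```

```bash
python3 -m creep '{"translation":[[0,0,2],[0,0,4],[0,0,6],[0,0,8],[0,0,10]],"yaw":[0,0,0,0,0],"gripper":[255,255,255,255,255]}'
python3 -m creep '{"translation":[[0,0,2],[0,0,4],[0,0,6],[0,0,8],[0,0,10]],"yaw":[0,0,0,0,0],"gripper":[255,255,255,255,255]}'
```

```text
time_s: 8.25
ee_pos: [0.5871, -0.0131, 0.1784]
eef_rot: [-3.141, -0.004, 1.223]
force: [0.4, 0.1, -4.2]
grip_width: 0.0261
time_s: 8.67
ee_pos: [0.5871, -0.0131, 0.1886]
eef_rot: [-3.141, -0.004, 1.223]
force: [-0.4, -0.1, -2.6]
grip_width: 0.0259
```

```bash
python3 -m creep '{"translation":[[0,0,6],[0,0,14],[0,0,24],[0,0,34],[0,0,44]],"yaw":[0,0,0,0,0],"gripper":[255,255,255,255,255]}'
python3 -m creep '{"translation":[[0,0,12],[0,0,26],[0,0,42],[0,0,58],[0,0,72]],"yaw":[0,0,0,0,0],"gripper":[255,255,255,255,255]}'
python3 -m creep '{"translation":[[0,0,2],[0,0,4],[0,0,4],[0,0,4]],"yaw":[0,0,0,0],"gripper":[255,255,255,255]}'
python3 - <<'E'
from h import *
a=snap('scene'); o=ctrl.get_obs();print(o['force'],o['moment'])
c=a['pixels'][80:320,200:440,::-1]
cv2.imwrite('pics/l3.png',cv2.resize(c,(600,600)))
E
```

```text
time_s: 9.08
ee_pos: [0.5872, -0.0132, 0.2341]
eef_rot: [3.141, -0.004, 1.223]
force: [0.3, -0.3, -3.0]
grip_width: 0.0259
time_s: 9.5
ee_pos: [0.5872, -0.0132, 0.3082]
eef_rot: [3.14, -0.004, 1.223]
force: [-0.4, 0.1, -3.2]
grip_width: 0.0259
time_s: 9.83
ee_pos: [0.587, -0.0131, 0.3114]
eef_rot: [3.141, -0.004, 1.223]
force: [-0.5, -0.6, -3.3]
grip_width: 0.026
[-0.1836456  -1.12941327 -3.7559777 ] [-0.08928098 -0.08219071 -0.01133427]
```

View pics/l3.png

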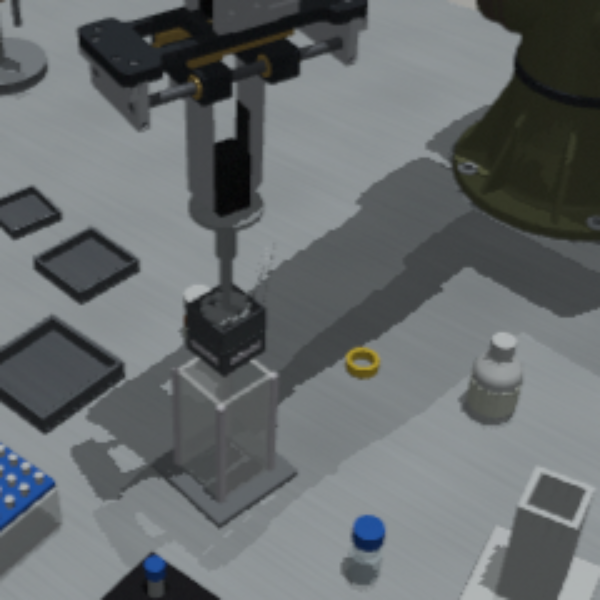

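The cassette hangs clear above the rim at (228,325), and the bystanders haven't moved. Next: carry it to the tray.

```bash
python3 -m creep '{"translation":[[-3,-7,8],[-9,-21,12],[-18,-42,12],[-28,-65,12],[-38,-88,12]],"yaw":[0,0,0,0,0],"gripper":[255,255,255,255,255]}'
python3 -m creep '{"translation":[[-10,-23,0],[-20,-46,0],[-30,-69,0],[-40,-92,0],[-50,-115,0]],"yaw":[0,0,0,0,0],"gripper":[255,255,255,255,255]}'
python3 -m creep '{"translation":[[-9,-20,0],[-17,-40,0],[-24,-56,-10],[-28,-66,-25],[-30,-70,-40]],"yaw":[0,0,0,0,0],"gripper":[255,255,255,255,255]}'
```

```text
time_s: 10.3
ee_pos: [0.5482, -0.1023, 0.3234]
eef_rot: [-3.141, -0.004, 1.224]
force: [0.1, -0.1, -4.0]
grip_width: 0.0258
time_s: 10.72
ee_pos: [0.4972, -0.2187, 0.3236]
eef_rot: [-3.141, -0.004, 1.224]
force: [-0.5, -0.7, -3.1]
grip_width: 0.0257
time_s: 11.13
ee_pos: [0.4661, -0.2905, 0.2835]
eef_rot: [-3.142, -0.003, 1.222]
force: [0.2, 0.0, -3.9]
grip_width: 0.0257
```

```bash
python3 -m creep '{"translation":[[1,-2,-12],[1,-2,-30],[1,-2,-50],[1,-2,-65],[1,-2,-75]],"yaw":[0,0,0,0,0],"gripper":[255,255,255,255,255]}'
python3 -m creep '{"translation":[[0,0,-2],[0,0,-4],[0,0,-4]],"yaw":[0,0,0],"gripper":[255,255,255]}'
python3 - <<'E'
from h import *
a=snap('scene'); o=ctrl.get_obs();print(o['force'],o['ee_pos'])
t=[.467,-.293,.016]
u,v=map(int,proj(a,t)); print(u,v)
c=a['pixels'][v-60:v+40,u-50:u+50,::-1]
cv2.imwrite('pics/l4.png',cv2.resize(c,(600,600),interpolation=cv2.INTER_CUBIC))
E
```

```text
time_s: 11.55
ee_pos: [0.4664, -0.2926, 0.207]
eef_rot: [-3.139, -0.004, 1.222]
force: [0.1, 0.5, -4.8]
grip_width: 0.0258
time_s: 11.8
ee_pos: [0.4664, -0.2928, 0.2035]
eef_rot: [-3.14, -0.004, 1.222]
force: [-0.2, 0.4, -3.7]
grip_width: 0.0259
[ 0.30134953  0.34902291 -4.37379098] [ 0.46653362 -0.29279936  0.20384024]
234 183
```

View pics/l4.png

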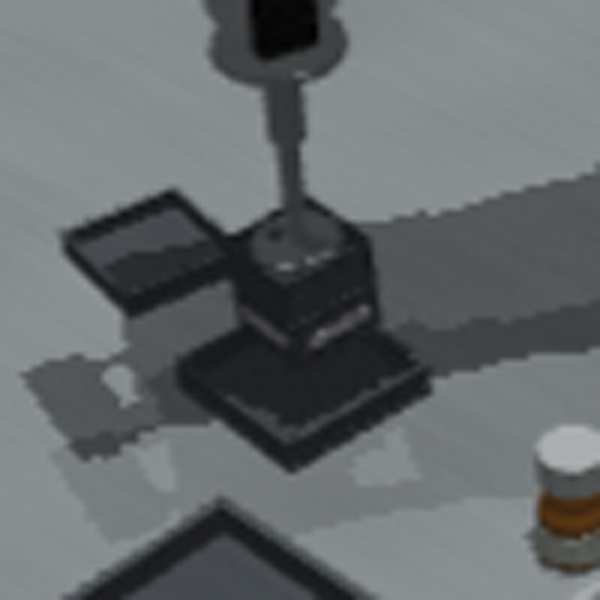

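The cassette hangs upright over the middle tray, which is at (305,385) in the crop, and is aligned with it. I'll lower it gently.

```bash
python3 -m creep '{"translation":[[0.5,0,-5],[0.5,0,-11],[0.5,0,-17],[0.5,0,-22],[0.5,0,-25]],"yaw":[0,0,0,0,0],"gripper":[255,255,255,255,255]}'
python3 -m creep '{"translation":[[0,0,-1],[0,0,-2],[0,0,-3],[0,0,-4],[0,0,-5]],"yaw":[0,0,0,0,0],"gripper":[255,255,255,255,255]}'
python3 -m creep '{"translation":[[0,0,-1],[0,0,-2],[0,0,-3],[0,0,-4],[0,0,-5]],"yaw":[0,0,0,0,0],"gripper":[255,255,255,255,255]}'
```

```text
time_s: 12.27
ee_pos: [0.4668, -0.2926, 0.1778]
eef_rot: [-3.139, -0.004, 1.222]
force: [0.3, -1.1, -4.2]
grip_width: 0.0256
time_s: 12.68
ee_pos: [0.4669, -0.2927, 0.1729]
eef_rot: [-3.14, -0.004, 1.222]
force: [0.6, -0.2, -3.5]
grip_width: 0.0257
time_s: 13.1
ee_pos: [0.467, -0.2928, 0.168]
eef_rot: [-3.14, -0.003, 1.222]
force: [0.4, 0.3, -1.6]
grip_width: 0.0257
```

```bash
python3 -m creep '{"translation":[[0,0,-1],[0,0,-2],[0,0,-3],[0,0,-3]],"yaw":[0,0,0,0],"gripper":[255,255,255,255]}'
python3 -m creep '{"translation":[[0,0,0],[0,0,0],[0,0,0],[0,0,0],[0,0,0]],"yaw":[0.08,0.17,0.26,0.35,0.42],"gripper":[255,255,255,255,255]}'
python3 -m creep '{"translation":[[0,0,0],[0,0,0],[0,0,0],[0,0,0]],"yaw":[0.07,0.13,0.168,0.168],"gripper":[255,255,255,255]}'
python3 - <<'E'
from h import *
o=ctrl.get_obs();print(o['moment'],o['force'],o['eef_rot'])
E
```

```text
time_s: 13.43
ee_pos: [0.4669, -0.2927, 0.1648]
eef_rot: [-3.14, -0.004, 1.222]
force: [-0.2, -0.5, -1.1]
grip_width: 0.0259
time_s: 13.85
ee_pos: [0.4669, -0.2927, 0.1649]
eef_rot: [-3.14, -0.004, 1.647]
force: [0.3, 0.2, -1.9]
grip_width: 0.026
time_s: 14.18
ee_pos: [0.467, -0.2928, 0.1649]
eef_rot: [-3.14, -0.004, 1.816]
force: [-0.7, 0.7, -0.6]
grip_width: 0.0258
[-0.01585976 -0.04385184  0.04290079] [-0.71132891  0.66777742 -0.64598264] [-3.13997415 -0.00355599  1.81640848]
```

```bash
python3 -m creep '{"translation":[[0,0,1.5],[0,0,3],[0,0,4.5],[0,0,6],[0,0,7.5]],"yaw":[0,0,0,0,0],"gripper":[255,255,255,255,255]}'
python3 -m creep '{"translation":[[0,0,1.5],[0,0,3],[0,0,4.5],[0,0,6],[0,0,6]],"yaw":[0,0,0,0,0],"gripper":[255,255,255,255,255]}'
python3 -m creep '{"translation":[[0,0,1.5],[0,0,3],[0,0,4.5],[0,0,6],[0,0,6]],"yaw":[0,0,0,0,0],"gripper":[255,255,255,255,255]}'
python3 - <<'E'
from h import *
a=snap('scene'); o=ctrl.get_obs();print(o['force'],o['ee_pos'])
u,v=234,183
c=a['pixels'][v-60:v+40,u-50:u+50,::-1]
cv2.imwrite('pics/l5.png',cv2.resize(c,(600,600),interpolation=cv2.INTER_CUBIC))
E
```

```text
time_s: 14.6
ee_pos: [0.467, -0.2928, 0.1726]
eef_rot: [-3.14, -0.003, 1.816]
force: [0.1, 0.5, -1.4]
grip_width: 0.0256
time_s: 15.02
ee_pos: [0.4671, -0.2928, 0.179]
eef_rot: [-3.14, -0.003, 1.816]
force: [-0.0, 1.2, -2.1]
grip_width: 0.0259
time_s: 15.43
ee_pos: [0.4672, -0.2929, 0.1854]
eef_rot: [-3.141, -0.003, 1.816]
force: [0.6, -0.2, -1.7]
grip_width: 0.0257
[-0.47517805 -0.06409699 -1.12761297] [ 0.46714811 -0.29285782  0.18515862]
```

View pics/l5.png

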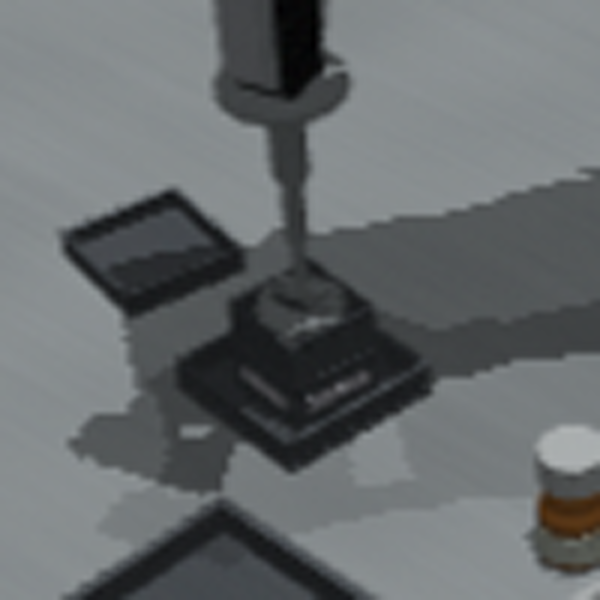

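The picker is free, and the cassette stands upright in the tray at (300,350). Returning the picker to the stand.

```bash
python3 -m creep '{"translation":[[0,0,10],[0,0,35],[0,0,65],[0,0,100],[0,10,130]],"yaw":[0,0,0,-0.05,-0.1],"gripper":[255,255,255,255,255]}'
python3 -m creep '{"translation":[[4,32,0],[8,68,0],[12,105,0],[17,142,0],[21,180,0]],"yaw":[-0.05,-0.1,-0.14,-0.14,-0.14],"gripper":[255,255,255,255,255]}'
python3 -m creep '{"translation":[[4,37,0],[8,74,0],[12,111,0],[17,148,0],[21,184,0]],"yaw":[0,0,0,0,0],"gripper":[255,255,255,255,255]}'
```

```text
time_s: 15.9
ee_pos: [0.4668, -0.2835, 0.3179]
eef_rot: [-3.141, -0.002, 1.713]
force: [0.3, -0.1, -1.5]
grip_width: 0.026
time_s: 16.32
ee_pos: [0.4876, -0.1019, 0.3187]
eef_rot: [3.141, -0.002, 1.572]
force: [1.0, -0.5, -1.2]
grip_width: 0.0256
time_s: 16.73
ee_pos: [0.5084, 0.084, 0.3197]
eef_rot: [3.14, -0.002, 1.572]
force: [0.7, -0.0, -1.6]
grip_width: 0.0259
```

Remaining shift: +22, +164.5.

```bash
python3 -m creep '{"translation":[[5,36,0],[10,73,0],[15,110,0],[20,145,0],[22,163,0]],"yaw":[0,0,0,0,0],"gripper":[255,255,255,255,255]}'
python3 -m creep '{"translation":[[0,0,0],[0,0,0]],"yaw":[0,0],"gripper":[255,255]}'
```

```text
time_s: 17.15
ee_pos: [0.53, 0.2504, 0.32]
eef_rot: [3.14, -0.002, 1.574]
force: [-0.7, -0.5, -2.0]
grip_width: 0.0257
time_s: 17.32
ee_pos: [0.5297, 0.2512, 0.3202]
eef_rot: [3.141, -0.002, 1.576]
force: [0.3, -0.4, -0.8]
grip_width: 0.0258
```

```bash
python3 -m creep '{"translation":[[0.5,-2.5,-10],[0.5,-2.5,-30],[0.5,-2.5,-48],[0.5,-2.5,-58],[0.5,-2.5,-58]],"yaw":[0,0,0,0,0],"gripper":[255,255,255,255,255]}'
python3 -m creep '{"translation":[[0,0,-12],[0,0,-28],[0,0,-46],[0,0,-64],[0,0,-80]],"yaw":[0,0,0,0,0],"gripper":[255,255,255,255,255]}'
```

```text
time_s: 17.73
ee_pos: [0.5297, 0.2473, 0.26]
eef_rot: [-3.139, -0.001, 1.575]
force: [0.1, 0.6, -1.6]
grip_width: 0.026
time_s: 18.15
ee_pos: [0.53, 0.2466, 0.1801]
eef_rot: [-3.14, -0.001, 1.574]
force: [-0.1, 0.5, -1.8]
grip_width: 0.0259
```

```bash
python3 -m creep '{"translation":[[0,0.8,-10],[0,1.5,-19],[0,1.5,-26],[0,1.5,-31],[0,1.5,-33]],"yaw":[0,0,0,0,0],"gripper":[255,255,255,255,255]}'
python3 -m creep '{"translation":[[0,0,-1],[0,0,-2],[0,0,-2.5],[0,0,-2.5]],"yaw":[0,0,0,0],"gripper":[255,255,255,255]}'
```

```text
time_s: 18.57
ee_pos: [0.5301, 0.2481, 0.1469]
eef_rot: [-3.14, -0.001, 1.574]
force: [-0.7, -0.5, -1.0]
grip_width: 0.0259
time_s: 18.9
ee_pos: [0.5302, 0.2481, 0.1447]
eef_rot: [-3.141, -0.001, 1.574]
force: [0.9, 0.8, -1.7]
grip_width: 0.0256
```

```bash
python3 -m creep '{"translation":[[0,0,-0.5],[0,0,-1],[0,0,-1]],"yaw":[0,0,0],"gripper":[255,255,255]}'
python3 -m creep '{"translation":[[0,0,0],[0,0,0],[0,0,0],[0,0,0],[0,0,0]],"yaw":[0,0,0,0,0],"gripper":[220,190,160,120,80]}'
```

```text
time_s: 19.15
ee_pos: [0.5303, 0.2482, 0.1445]
eef_rot: [-3.141, -0.001, 1.574]
force: [-3.5, -1.1, 5.4]
grip_width: 0.0254
time_s: 19.57
ee_pos: [0.5303, 0.2482, 0.1445]
eef_rot: [-3.141, -0.001, 1.574]
force: [-0.5, -0.7, 0.3]
grip_width: 0.0423
```

Seating contact came at the original height (5 N). Opening fully to 80, then rising.

```bash
python3 -m creep '{"translation":[[0,0,0],[0,0,0],[0,0,0],[0,0,0]],"yaw":[0,0,0,0],"gripper":[80,80,80,80]}'
python3 -m creep '{"translation":[[0,0,12],[0,0,40],[0,0,70],[0,0,100],[0,0,120]],"yaw":[0,0,0,0,0],"gripper":[80,80,80,80,80]}'
python3 -m creep '{"translation":[[-20,-40,0],[-40,-80,0],[-55,-115,0],[-65,-130,0],[-65,-130,0]],"yaw":[0,0,0,0,0],"gripper":[80,80,80,80,80]}'
python3 - <<'E'
from h import *
a=snap('top');b=snap('scene');P=cloud(a)
def rect(n,lo,hi,x0,x1,y0,y1):
    m=(P[...,2]>lo)&(P[...,2]<hi)&(P[...,0]>x0)&(P[...,0]<x1)&(P[...,1]>y0)&(P[...,1]<y1)
    p=P[m]; print(n,len(p),cv2.minAreaRect((p[:,:2]*1000).astype(np.float32)) if len(p)>3 else '',np.median(p[:,2]) if len(p) else '')
rect('grip',.155,.18,.48,.58,.2,.3);rect('cassette',.04,.065,.42,.52,-.34,-.24)
cv2.imwrite('pics/f.png',np.hstack([cv2.resize(a['pixels'][:,:,::-1],(400,300)),cv2.resize(b['pixels'][:,:,::-1],(400,300))]))
cv2.imwrite('pics/f1.png',cv2.resize(b['pixels'][120:360,160:480,::-1],(800,600)))
E
```

```text
time_s: 19.9
ee_pos: [0.5304, 0.2482, 0.1445]
eef_rot: [-3.142, -0.002, 1.574]
force: [0.2, 0.3, 0.2]
grip_width: 0.0641
time_s: 20.32
ee_pos: [0.5306, 0.2483, 0.2687]
eef_rot: [3.138, -0.003, 1.574]
force: [-0.2, -0.4, 1.0]
grip_width: 0.0647
time_s: 20.73
ee_pos: [0.4643, 0.1157, 0.2703]
eef_rot: [3.137, -0.003, 1.572]
force: [-0.1, 0.8, 0.3]
grip_width: 0.0642
grip 178 ((531.8143920898438, 249.13275146484375), (25.710247039794922, 26.12608528137207), 3.6139981746673584) 0.1656401278884801
cassette 264 ((468.9739990234375, -291.50433349609375), (44.923336029052734, 44.023128509521484), 81.23693084716797) 0.05038162144657561
```

View pics/f1.png

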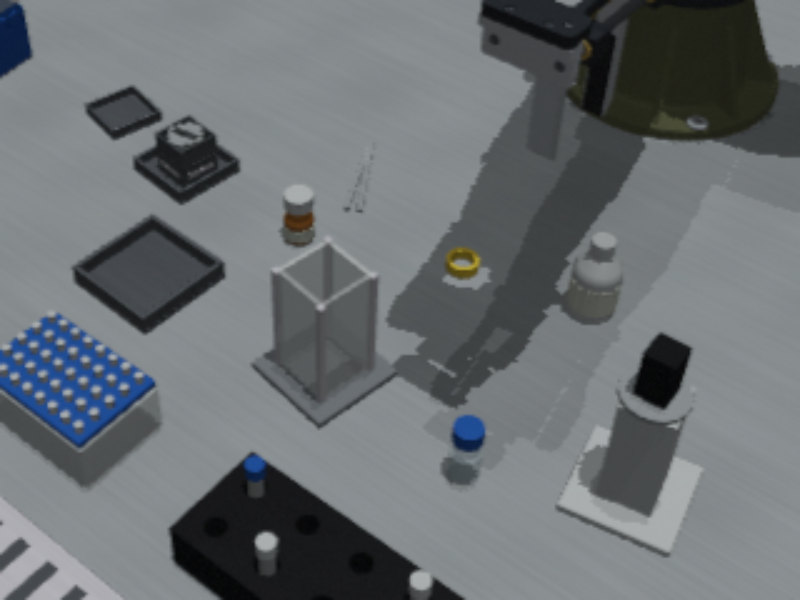

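The cassette stands in the middle tray at (188,150), the picker hangs in its stand at (655,390), and the bystanders are in place. Handing in.

```bash
python3 -c "
from station import ctrl
print(ctrl.hand_in(), ctrl.get_obs()['time_s'])"
```

```text
the job is handed in; nothing more can be done
the job is handed in; nothing more can be done
```

The job is done and handed in at about 21 s of the 72 s allowed; no verdict came back. The cassette is in the middle-sized tray and the picker is back in its stand.

**What I did:** I took the picker from its stand and lowered it down the well. The foot entered the slot on the first try, without a noticeable push, so no search was needed. I twisted 0.59 rad to lock, lifted the cassette clear and set it in the tray. Then I turned the foot back into line, drew it out and hung the picker up.

**Last checks:**
- **Cassette:** it is upright, with its top at z = 50 mm and its centre about 3 mm from the tray's.
- **Picker:** the grip top is at z = 166 mm, as at the start. Its centre is within 1 mm of where it began and about 3 mm from my measured stand centre.
- **Robot:** it is clear of everything.
- **Bystanders:** they look unmoved in the last picture, but I did not measure them.
- **Forces:** readings between moves stayed within about 6 N, apart from the picker's own weight. Any peaks during the moves were not recorded.

No check failed. The scene camera put the foot about 2 mm off the gripper's centre line, which is within the calibration error and didn't matter.

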